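# Draw the long jar lifter slantwise out of the short-opening instrument drawer

## Robot

A 6-joint arm with a two-finger parallel gripper is mounted at the origin on the work surface. World frame = base frame: x ahead of the robot, y to its left, z up, the work surface at z = 0. Lengths are in mm, angles in rad, forces in N, time in s.
With the tool pointing down it reaches from about 350 to 975 mm from the base axis. Payload 7.1 kg.
Tool frame: the origin (TCP) lies between the finger pads; the fingertips stand 14 mm ahead of it and the grasp point (between the pads) lies 5 mm behind it; z points along the fingers, y is the direction in which the jaws open and shut (so a half turn about z gives the same grasp; the last joint's range is limited). The gripper opens to 88 mm and grips with 3 to 60 N. Pads are 20 mm wide; open, the fingers measure 115 mm over their backs; the gripper's body (75 mm by 178 mm) begins 61 mm behind the grasp point.
Start: joints at [-1.185, 0.423, 1.63, -0, 1.089, -0.019], TCP at [246.162, -574.464, 236.675] pointing down, gripper open.
Joint ranges: [-3, 3], [-0.9, 2.11], [0.09, 2.58], [-1.31, 4.45], [0.11, 2.69], [-2.54, 2.54]. Speed limits (rad/s): [2.39, 2.39, 3.01, 3.14, 3.14, 3.14].

## Interface

Orientations are given as a rotation vector (axis times angle).
In Python, from workcell import get_obs, get_image, calibration, close_job, regions_of, place_of gives the robot as it stands.
- The arm moves only by the tool move_arm, never from a script. Its argument "deltas" is a list of rows, each a list of 5 numbers: the closure in counts, from 0 (fully open) to 255 (shut), then the shift along the tool's x, y, z in m, then the turn about the tool's z in rad. In form: [[grip, x, y, z, roll], ...]. A call has 1 to 5 rows; each row is the pose to reach, as a shift and turn from the pose commanded when the call began, along the tool's axes at that moment; what a row does not reach only later rows make up. A row lasts 1/12 s, in which the tool goes at most 41.7 mm and 7.16 degrees, less where a joint would pass 70% of its speed; a pose out of reach is approached as far as the arm can. A call with a gripper value outside its range is refused whole. The fingers move at their own pace and stop on an object; the grip force is fixed at half the most. Time passes only in rows, so rows that repeat a pose let the fingers close. It gives the time, the measured TCP pose, the force and the opening at its end, in the units of the state.
- get_obs(): the state, without advancing time (a new reading comes with each control period).
- get_image(name): name is "scene" or "top" or "wrist"; returns the picture (480x640x3 uint8, blue, green, red); there is no depth.
- calibration(name): a dict with "intrinsics" (3x3 intrinsics, pixels), "world_to_cam" (4x4, takes a point from world to camera coordinates); the wrist camera has in their place "hand_eye" (4x4, takes a point from camera to tool coordinates, whose origin is the TCP and whose axes are the flange's). Camera axes: x right, y down, z forward; pixel columns grow to the right and rows downward; lengths in mm; the calibration is good to about 2 mm. A picture is of the moment at which its call begins: read the wrist's pose just before it. calibration takes no time and is no camera call.
- close_job(): hands the job in, once; it reports no verdict.
Trained networks look in the newest picture that a camera, given by its name, has taken for a name from the list of things; names that differ only in an ending like _2 or _b are one class to them, and where a whole thing is asked for, a point or a joint stands for the part that bears it (a point fixed in the world has none). Each returns a list of dicts, best first, with "conf" (0 to 1); they miss things now and then, are a little off and sometimes report something else, mostly with a low value. They report only what shows in the picture. A call takes as long as a camera call.
- regions_of(camera, name): "region" (480x640 bool, what is visible of it).
- place_of(camera, name): "location" ([x, y, z] in mm, in world coordinates, good to about 4 mm: a listed point, or the origin of a listed thing).
The state is a dict: "t": time; "qpos": joint angles; "qvel": joint speeds; "joint_torque": joint torques, N m; "ee_pos": TCP position; "orientation": TCP orientation; "ft_force": force on the tool from outside, world axes, zero at the start; "moment": the same for the moment, N m; "width": finger opening in mm.
Only numpy, scipy, OpenCV 4.12 (cv2) and the standard library are available. Lean on these libraries where they do the work, as an engineer would, in place of code of your own. Each camera call takes 0.05 s, during which the arm holds its last target.

## Task

Pull the instrument drawer out to its stop, then take out the long wooden-handled jar lifter: it is longer than the gap the drawer leaves, so raise its handle end first and draw it out at a slant, without jamming it hard against the drawer or cabinet. Finish while still gripping it in the air, held still, with every part of it at least 10 cm above the top of the cabinet, and leave the drawer open. Leave the other things in the drawer, the lids on the cabinet and the jars around it where they are.

Things in the scene. Friction and masses are not known exactly. Their poses are not given: they have to be found in the camera images.
- cabinet: Low grey steel cabinet with one drawer, fixed: 336 mm deep, 226 wide, 120 tall (flat top at z = 0.120; top plate 12 mm thick, underside at z = 0.108). Origin at table height, in the middle of its front face; x points back into the cabinet, y across it, z up. It stands sideways to the robot, x within 0.3 rad of world +y, so the drawer opens towards the robot's right.
- drawer (a joint): How far the drawer is out, m: 0 shut, 0.160 at its stop; slides along the cabinet's -x, stays where left (1.5 N friction). Inside 310 mm long, 190 wide; floor at z = 0.044, side and back walls up to 0.088, 15 mm front panel up to 0.104. The panel's inner face is at x = -(joint value) in the cabinet's frame: fully open, a 160 mm gap between panel and the top plate's front edge (x = 0).
- drawer_handle (a point): Middle of the drawer's handle: a straight round steel bar, 11 mm thick, 110 mm long, across the cabinet (along its y) at z = 0.080; 35 mm from the panel's outer face to the bar's axis, a thin post 47 mm either side of the middle. Moves with the drawer.
- lifter: Long jar lifter (slotted spatula), 280 mm, 100-170 g, flat and lengthwise in the drawer, handle to the drawer's front: brown wooden handle 120 x 20 x 20 mm, 7 mm steel rod, steel blade 70 x 36 x 4 mm. Origin on the handle's underside, 90 mm from its end, 30 mm from where the rod begins; x points to the blade, z up. Balances 5 to 25 mm from the origin towards the blade.
- lifter_end (a point): Centre of the end face of the lifter's handle, at (-90, 0, 10) mm from the lifter's origin.
- lifter_tip (a point): Middle of the end of the lifter's blade, at (190, 0, 2) mm from the lifter's origin.
- rule: A bystander: flat steel rule, 150 x 24 x 5 mm, lying lengthwise in the drawer along one side of the lifter; either side. Origin at the centre of its underside.
- cap: A bystander: round black jar cap, 38 mm across, 14 mm tall, in the drawer on the other side of the lifter from the rule. Origin at the centre of its underside.
- lids: A bystander: two stacked white jar lids (one piece), 64 mm across, 28 mm tall, on the back half of the cabinet's top. Origin at the centre of the underside.
- jar_a: A bystander: closed specimen jar standing on the table, 95 mm tall, 64 mm across, amber with a white cap, beside the cabinet on the side away from the robot. Origin at the centre of its underside.
- jar_b: A bystander: closed specimen jar standing on the table, 85 mm tall, 60 mm across, clear with a white cap, beside the cabinet on the side away from the robot. Origin at the centre of its underside.
- jar_c: A bystander: closed specimen jar standing on the table, 100 mm tall, 72 mm across, amber with a white cap, further to one side. Origin at the centre of its underside.
- jar_d: A bystander: closed specimen jar standing on the table, 80 mm tall, 56 mm across, clear with a black cap, further to one side. Origin at the centre of its underside.

How it is judged (in metres and radians):
On the way, in this order (a step that is already met when the one before it is completed fails the run):
1. the drawer is pulled out to its stop (within 12 mm) (value of joint drawer above 0.148 m), for 0.1 s.
2. the lifter slants through the gap: handle end above the cabinet's top, blade tip still under the level of the top plate (height (world z) of lifter_end above 0.12 m and height (world z) of lifter_tip below 0.108 m), for 0.05 s.
At the end, for the whole second after the job is handed in: Lifter gripped, off the cabinet and lids, both ends over 85 mm above the cabinet top (z > 0.205), under 0.03 m/s; drawer still out over 120 mm; rule and cap in the drawer; jars and lids within 40 mm of their start (height (world z) of each of lifter_end, lifter_tip above 0.205 m and contact force between lifter and the fingers above 1 N and contact force between lifter and cabinet below 0.1 N and contact force between lifter and lids below 0.1 N and linear speed of lifter below 0.03 m/s and value of joint drawer above 0.12 m and z of each of rule, cap in the frame of cabinet below 0.09 m and distance of each of jar_a, jar_b, jar_c, jar_d, lids from where it was at the start of the episode below 0.04 m); the arm keeps its last pose, push and grip.
It fails at once if the lifter is jammed against the drawer or cabinet with more than 30 N (contact force between lifter and cabinet above 30 N).
It fails at once if a jar is knocked over or a jar or the lids pushed more than 40 mm (angle between any of jar_a, jar_b, jar_c, jar_d's own z axis and vertical above 0.6 rad or distance of any of jar_a, jar_b, jar_c, jar_d, lids from where it was at the start of the episode above 0.04 m).
It fails at once if the rule or the cap is taken out of the drawer (height (world z) of any of rule, cap above 0.125 m).
It also fails if it takes over 58 s, if anything falls off the work surface, if the arm or the gripper's body presses on something with over 40 N, if the wrist force passes 120 N, or if a joint passes its speed limit or range.

## Working session

There is one attempt and no reset: what is moved stays moved. The work goes in short steps, Python scripts to look and compute and a tool call to move; the robot and the scene stay as the last step left them, time stands still between calls to the robot, and variables do not carry over. Pictures are saved under pics/ and viewed, and the job is handed in when it is done.

Besides the shell and the picture viewer there is one more tool, called after "Call:" as name(argument=value, ...), one argument or row to a line, values as JSON. move_arm: Moves the arm, as the interface text tells. Its arguments: {"type":"object","properties":{"deltas":{"type":"array","items":{"type":"array","items":{"type":"number"}}}},"required":["deltas"]}

```bash
ls -la; mkdir -p pics
python3 - <<'E'
from workcell import *
import cv2
o=get_obs(); print(o)
for n in ["scene","top","wrist"]:
    im=get_image(n); cv2.imwrite(f"pics/{n}0.png",im)
    c=calibration(n); print(n,c)
for cam in ["scene","top"]:
    for t in ["drawer_handle","lifter_end","lifter_tip","lifter","cabinet","rule","cap","lids","jar_a","jar_c","jar_d"]:
        print(cam,t,[(round(r["conf"],2),[round(float(v)) for v in r["location"]]) for r in place_of(cam,t)])
print(get_obs()["t"])
E
```

```text
total 12
drwxr-xr-x  3 agent agent 4096 Dec  7 13:57 .
drwxr-xr-x 23 root  root  4096 Dec  7 13:57 ..
drwxr-xr-x  2 agent agent 4096 Dec  7 13:57 pics
{'t': 0.0, 'qpos': array([-1.18501667e+00,  4.23817982e-01,  1.63068184e+00,  1.58175853e-05,
        1.08856926e+00, -1.90083362e-02]), 'qvel': array([-4.50455067e-04,  8.60044525e-07, -7.89495901e-04, -2.18916405e-04,
        3.07047490e-04, -6.09888088e-04]), 'joint_torque': array([ 2.50566824e-03, -5.44620967e+01, -2.73665857e+01,  6.43388182e-02,
        2.26182950e-02, -9.73949932e-05]), 'ee_pos': array([ 245.96600899, -573.9974422 ,  235.91914895]), 'orientation': array([-3.07604471e+00, -6.31203730e-01,  4.01100505e-04]), 'ft_force': array([-0.17814543, -0.06117144,  0.48619843]), 'moment': array([-0.00871557, -0.04261433,  0.04038977]), 'width': 87.96222375688708}
scene {'intrinsics': array([[433.22850914,   0.        , 321.37355242],
       [  0.        , 433.22850914, 236.75625369],
       [  0.        ,   0.        ,   1.        ]]), 'world_to_cam': array([[ 4.51619716e-01,  8.92210247e-01,  7.12357992e-04,
        -2.65274
[... 1733 characters left out ...]
518, 517, 2])]
scene jar_d [(0.97, [711, 26, -2]), (0.88, [660, -155, 1]), (0.87, [529, -525, -1]), (0.73, [518, 517, 2])]
top drawer_handle [(0.97, [486, -51, 80]), (0.67, [611, 221, 118])]
top lifter_end []
top lifter_tip []
top lifter []
top cabinet [(0.59, [499, -2, -2])]
top rule [(0.41, [660, -156, 0])]
top cap [(0.34, [490, -54, 79])]
top lids [(0.9, [614, 218, 116])]
top jar_a [(0.92, [656, -155, -3]), (0.68, [712, 28, -3]), (0.57, [526, -522, 4]), (0.56, [512, 522, 5])]
top jar_c [(0.92, [656, -155, -3]), (0.68, [712, 28, -3]), (0.57, [526, -522, 4]), (0.56, [512, 522, 5])]
top jar_d [(0.92, [656, -155, -3]), (0.68, [712, 28, -3]), (0.57, [526, -522, 4]), (0.56, [512, 522, 5])]
1.25
```

View pics/scene0.png

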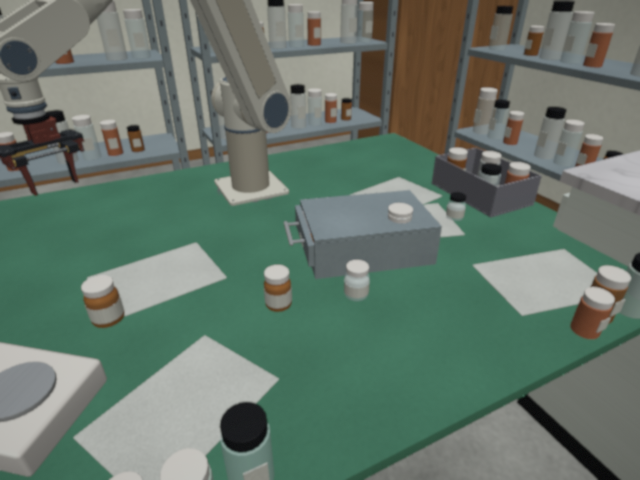

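View pics/top0.png

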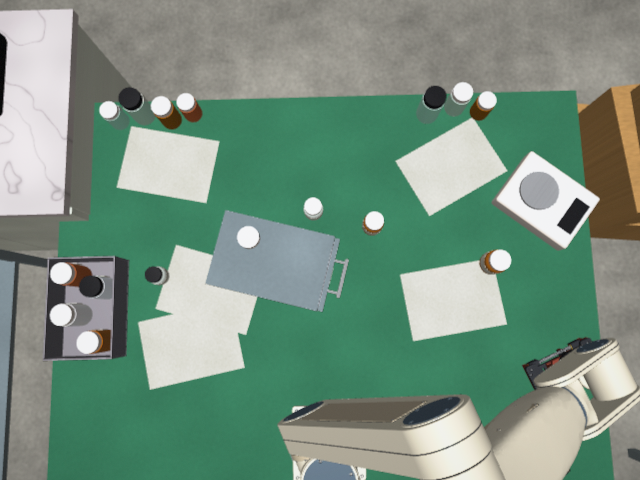

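The scene view shows the closed grey cabinet around px (370,235) with its handle at the left (292,232). The top view shows the cabinet corners near (226,212), (339,237), (322,310) and (207,284), and the handle bar at about (342,278).

```bash
cat > h.py <<'E'
from workcell import *
import numpy as np, cv2
from scipy.spatial.transform import Rotation as R
def cam(name,obs=None):
    c=calibration(name)
    K=c["intrinsics"]
    if name=="wrist":
        T=np.eye(4);T[:3,:3]=R.from_rotvec(obs["orientation"]).as_matrix();T[:3,3]=obs["ee_pos"]
        W=np.linalg.inv(T@c["hand_eye"])
    else: W=c["world_to_cam"]
    return K,W
def back(KW,uv,z):
    K,W=KW
    uv=np.atleast_2d(np.asarray(uv,float))
    d=np.linalg.solve(K,np.c_[uv,np.ones(len(uv))].T)
    Rw=W[:3,:3].T; C=-Rw@W[:3,3]; D=(Rw@d).T
    s=(z-C[2])/D[:,2]
    return C+D*s[:,None]
def proj(KW,P):
    K,W=KW
    p=(W[:3,:3]@np.atleast_2d(P).T).T+W[:3,3]
    q=(K@p.T).T
    return q[:,:2]/q[:,2:]
E
python3 - <<'E'
from h import *
im=cv2.imread("pics/top0.png")
kw=cam("top")
r=regions_of("top","cabinet")
for q in r[:2]: print(q["conf"],q["region"].sum())
m=r[0]["region"].astype(np.uint8)
im2=im.copy(); im2[m>0]=(0.5*im2[m>0]+[0,0,127]).astype(np.uint8)
c=cv2.resize(im2[190:330,190:370],None,fx=4,fy=4,interpolation=cv2.INTER_CUBIC)
cv2.imwrite("pics/seg1.png",c)
cv2.imwrite("pics/crop1.png",cv2.resize(im[190:330,190:370],None,fx=4,fy=4,interpolation=cv2.INTER_CUBIC))
E
```

```text
0.93 9040
```

View pics/crop1.png

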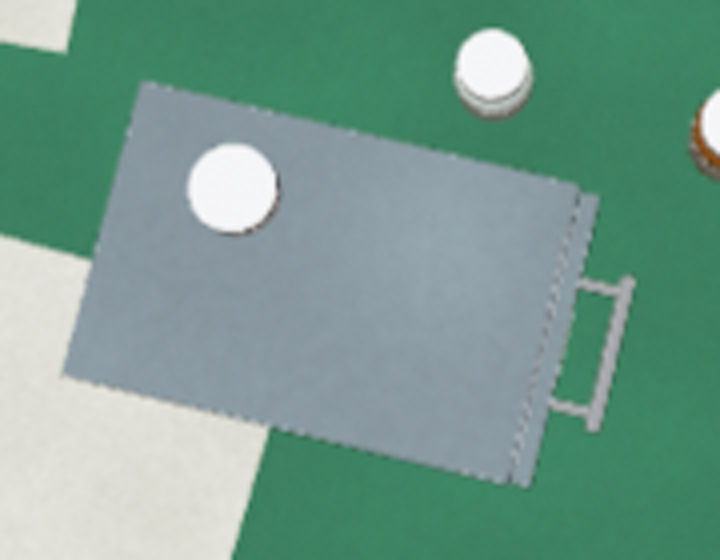

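View pics/seg1.png

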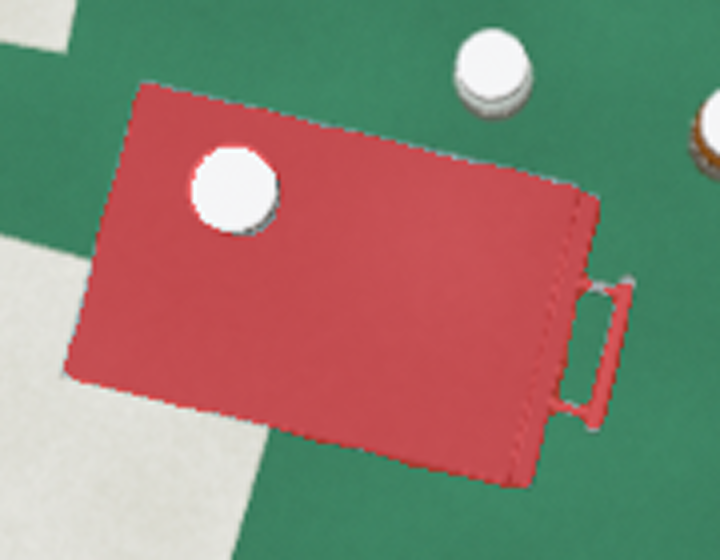

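The top view and the region agree on the corners. In crop px, the top plate's far edge runs from (142,82) to (580,186), and the handle bar from (628,280) to (594,430).

Run:
```python
from h import *
kw=cam("top")
f=lambda u,v:(190+u/4-0.375,190+v/4-0.375)
A=back(kw,[f(142,82),f(580,187),f(513,480)],120)
B=back(kw,[f(628,281),f(594,429)],80)
print(A.round(1)); print(B.round(1))
d=A[0]-A[1]; print("len",np.linalg.norm(d),"yaw",np.arctan2(d[1],d[0]))
d=A[1]-A[2]; print("w",np.linalg.norm(d),"yaw",np.arctan2(d[1],d[0])+np.pi/2)
d=B[0]-B[1]; print("hl",np.linalg.norm(d),"yaw",np.arctan2(d[1],d[0])+np.pi/2, B.mean(0))
# front-mid
for yaw in (1.31,1.33,1.35):
    x=np.array([np.cos(yaw),np.sin(yaw)]); y=np.array([-x[1],x[0]])
    print(yaw, A[1,:2]+113*y, A[0,:2]-336*x+113*y, B.mean(0)[:2]+50*x)
```

```text
[[697.  289.3 120. ]
 [609.4 -34.5 120. ]
 [396.1  20.1 120. ]]
[[543.1 -69.4  80. ]
 [432.8 -40.6  80. ]]
len 335.41434200218333 yaw 1.3066028568683317
w 220.20448460645687 yaw 1.320301426315797
hl 113.99342218046213 yaw 1.3148636736525459 [487.91034364 -55.01380245  80.        ]
1.31 [500.23854975  -5.33121806] [501.1879566   -6.19274878] [500.80284526  -6.70455487]
1.33 [499.67768258  -7.5204777 ] [507.1367464  -10.04971966] [499.83414631  -6.45638356]
1.35 [499.16070985  -9.72051609] [513.16148076 -13.78695131] [498.86067799  -6.22763456]
```

```bash
cat >> h.py <<'E'
YAW=1.31; CO=np.array([500.5,-6.0])
def cab2w(x,y,z):
    c,s=np.cos(YAW),np.sin(YAW); return np.array([CO[0]+c*x-s*y,CO[1]+s*x+c*y,z])
def w2cab(p):
    c,s=np.cos(YAW),np.sin(YAW); d=np.asarray(p)[:2]-CO; return np.array([c*d[0]+s*d[1],-s*d[0]+c*d[1],p[2]])
def goal(p,ya=None):
    o=get_obs(); M=R.from_rotvec(o["orientation"]).as_matrix()
    cur=np.arctan2(M[1,1],M[0,1]); d=M.T@(np.asarray(p)-o["ee_pos"])
    roll=0 if ya is None else -((ya-cur+np.pi)%(2*np.pi)-np.pi)
    print("t",round(o["t"],2),"cur",o["ee_pos"].round(1),"yang",round(cur,3),"tilt",M[2,2].round(4),"delta m",(d/1000).round(4),"roll",round(roll,3),"rows",np.linalg.norm(d)/41.7,abs(roll)/.125)
E
python3 - <<'E'
from h import *
goal([487.5,-54,160],YAW-np.pi)
E
```

```text
t 1.3 cur [ 246.2 -574.5  236.7] yang -1.166 tilt -1.0 delta m [ 0.4268 -0.3833  0.0767] roll 0.666 rows 13.879933879926996 5.324748818030997
```

Call:
move_arm(
  deltas=[
    [168,0.028,-0.026,0,0.12],
    [168,0.057,-0.051,0,0.24],
    [168,0.085,-0.077,0,0.36],
    [168,0.114,-0.102,0,0.48],
    [168,0.142,-0.128,0,0.6],
  ],
)

```text
t: 1.72
ee_pos: [326.7, -399.4, 236.8]
orientation: [3.125, -0.316, 0.001]
ft_force: [1.2, 0.8, 0.7]
width: 57.8
```

Run:
```python
from h import *
goal([487.5,-54,160],YAW-np.pi); print(get_obs()["width"])
```

```text
t 1.72 cur [ 326.7 -399.4  236.8] yang -1.773 tilt -1.0 delta m [ 0.0883 -0.3706  0.0767] roll 0.059 rows 9.320190093868659 0.47223872190753724
57.7992390047843
```

Call:
move_arm(
  deltas=[
    [168,0.009,-0.037,0,0.06],
    [168,0.018,-0.074,0,0.06],
    [168,0.027,-0.111,0.0,0.06],
    [168,0.036,-0.148,0.01,0.06],
    [168,0.044,-0.185,0.02,0.06],
  ],
)

```text
t: 2.13
ee_pos: [406.4, -226.6, 217.3]
orientation: [3.115, -0.4, 0.004]
ft_force: [1.1, -0.4, 0.2]
width: 29.9
```

Run:
```python
from h import *
goal([487.5,-54,160],YAW-np.pi); print(get_obs()["width"])
```

```text
t 2.13 cur [ 406.4 -226.6  217.3] yang -1.826 tilt -1.0 delta m [ 0.0348 -0.1875  0.0572] roll 0.005 rows 4.775186735413765 0.04228500691974091
29.914602635200065
```

Call:
move_arm(
  deltas=[
    [168,0.007,-0.0375,0.008,0.0],
    [168,0.014,-0.075,0.016,0.0],
    [168,0.021,-0.1125,0.024,0.0],
    [168,0.028,-0.15,0.032,0.0],
    [168,0.035,-0.1875,0.04,0.005],
  ],
)

```text
t: 2.55
ee_pos: [487.2, -53.5, 176.6]
orientation: [3.115, -0.408, 0.001]
ft_force: [0.1, -1.4, 0.3]
width: 30.1
```

Run:
```python
from h import *
o=get_obs(); im=get_image("wrist"); kw=cam("wrist",o)
p=place_of("wrist","drawer_handle"); print([(q["conf"],q["location"]) for q in p])
for P in [cab2w(-50,0,80),cab2w(-50,55,80),cab2w(-50,-55,80)]:
    u=proj(kw,P)[0]; print(u); cv2.circle(im,tuple(int(v) for v in u),4,(0,0,255),1)
cv2.imwrite("pics/w1.png",im)
goal([487.5,-54,160],YAW-np.pi); print(get_obs()["width"])
```

```text
[(0.68, [502.4, -5.0, -0.6]), (0.56, [490.8, -50.9, 85.4])]
[316.6077064  251.07070386]
[316.57099463 327.46520465]
[316.64942771 164.25171957]
t 2.65 cur [488.  -51.3 175.9] yang -1.826 tilt -1.0 delta m [0.0002 0.0027 0.0159] roll 0.006 rows 0.38714680321614836 0.04435112080302517
30.082770734988785
```

View pics/w1.png

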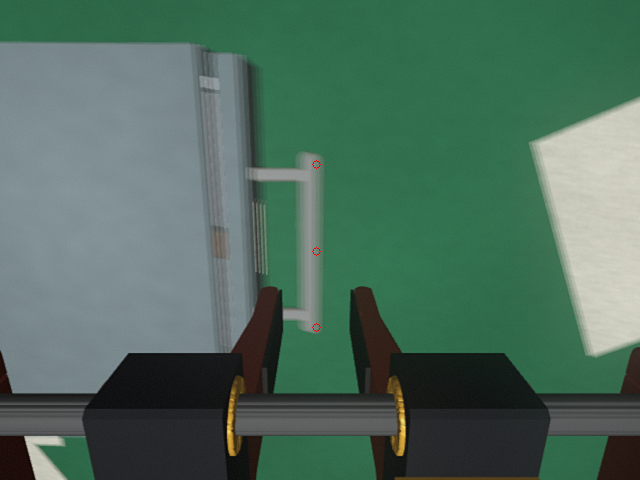

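The picture shows the bar at columns 300–322 (blurred, centre about 311), against the projected 316, and the fingers straddling it. I'll look again now that the arm is still.

Run:
```python
from h import *
o=get_obs(); im=get_image("wrist"); kw=cam("wrist",o)
for P in [cab2w(-50,0,80),cab2w(-50,55,80),cab2w(-50,-55,80)]:
    u=proj(kw,P)[0]; cv2.circle(im,tuple(int(v) for v in u),4,(0,0,255),1)
cv2.imwrite("pics/w2.png",im)
print(o["ee_pos"],get_obs()["ee_pos"],o["qvel"].round(3))
g=cv2.cvtColor(im,cv2.COLOR_BGR2HSV)[230,280:340,1]; print(g)
print(back(kw,[[300,200],[310,200],[320,200]],80),)
goal([487.5,-54,160],YAW-np.pi)
```

```text
[487.96343263 -51.30682009 175.91104801] [487.10862678 -53.14065883 176.2256217 ] [-0.078 -0.025  0.022 -0.029  0.023 -0.083]
[133 135 131 132 140 134 132 133 131 134 130 132 133 132 133 135 136 134
 133 132 134 134 132 135 133 133 134 136 131 138 142  95  28  10   2   7
   8   8   7   7   8   7   7   7   7   5   9  12  17  81 132 140 134 134
 135 135 138 133 133 138]
[[523.15741322 -50.57460553  80.        ]
 [521.60201839 -56.51619227  80.        ]
 [520.04660402 -62.45785366  80.        ]]
t 2.7 cur [487.1 -53.1 176.2] yang -1.826 tilt -1.0 delta m [0.0006 0.0007 0.0162] roll 0.005 rows 0.3897619852142188 0.04183903392079458
```

View pics/w2.png

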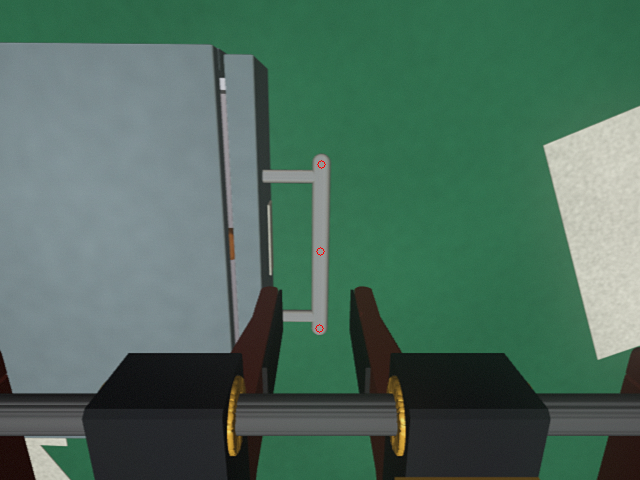

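The bar at columns 312–329 matches the projected points, so the frame is right. Next I descend 101 mm and close.

Call:
move_arm(
  deltas=[
    [168,0.0005,0.0005,0.03,0.005],
    [168,0.0005,0.0005,0.06,0.005],
    [168,0.0005,0.0005,0.09,0.005],
    [168,0.0005,0.0005,0.101,0.005],
    [168,0.0005,0.0005,0.101,0.005],
  ],
)

```text
t: 3.12
ee_pos: [484.8, -56.7, 73.8]
orientation: [3.114, -0.417, -0.008]
ft_force: [-1.1, 0.8, 1.0]
width: 30.1
```

Call:
move_arm(
  deltas=[
    [255,0,0,0,0],
    [255,0,0,0,0],
    [255,0,0,0,0],
    [255,0,0,0,0],
  ],
)

```text
t: 3.45
ee_pos: [488.1, -56.2, 77.2]
orientation: [3.114, -0.415, 0.005]
ft_force: [0.2, -0.3, 4.4]
width: 10.1
```

Call:
move_arm(
  deltas=[
    [255,0,0.015,0,0],
    [255,0,0.04,0,0],
    [255,0,0.065,0,0],
    [255,0,0.09,0,0],
    [255,0,0.11,0,0],
  ],
)

```text
t: 3.87
ee_pos: [459.0, -163.7, 77.2]
orientation: [3.113, -0.415, 0.006]
ft_force: [2.8, 2.1, 3.2]
width: 10.2
```

Call:
move_arm(
  deltas=[
    [255,0,0.015,0,0],
    [255,0,0.03,0,0],
    [255,0,0.04,0,0],
    [255,0,0.047,0,0],
    [255,0,0.047,0,0],
  ],
)

```text
t: 4.28
ee_pos: [447.2, -207.1, 77.1]
orientation: [-3.111, 0.42, -0.005]
ft_force: [4.4, 10.3, 7.5]
width: 10.4
```

Run:
```python
from h import *
o=get_obs(); print(o["ee_pos"],w2cab(o["ee_pos"]),o["ft_force"],o["width"])
kw=cam("top"); im=get_image("top"); cv2.imwrite("pics/top2.png",im)
cv2.imwrite("pics/top2c.png",cv2.resize(im[180:330,190:410],None,fx=3.6,fy=3.6,interpolation=cv2.INTER_CUBIC))
for t in ["drawer_handle","lifter_end","lifter","rule","cap"]:
    print(t,[(round(r["conf"],2),w2cab(r["location"]).round()) for r in place_of("top",t)])
```

```text
[ 447.20600499 -207.0562242    77.12103819] [-207.9993566    -0.35049796   77.12103819] [ 4.39325613 10.34411994  7.45127004] 10.406015969170745
drawer_handle [(0.89, array([-206.,    0.,   78.]))]
lifter_end [(0.73, array([-150.,    7.,   57.])), (0.7, array([ 10., -73.,  42.]))]
lifter [(0.71, array([-61.,   7.,  45.])), (0.57, array([508., 123.,   3.]))]
rule [(0.52, array([  9., -69.,  43.])), (0.17, array([250., -49., 116.]))]
cap [(0.58, array([15., 72., 42.]))]
```

View pics/top2c.png

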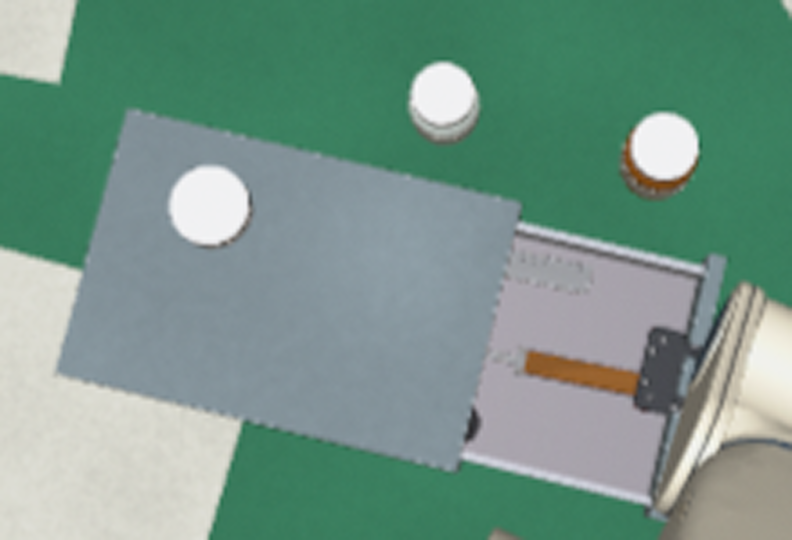

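The drawer is at about 158 mm. The brown handle lies mid-gap (crop px 525–640, y≈365), the rule on the far side at (550,275) and the cap at (472,425), both well clear. Next I open to 30 mm and lift off.

Call:
move_arm(
  deltas=[
    [168,0,-0.001,0,0],
    [168,0,-0.001,0,0],
    [168,0,-0.001,0,0],
    [168,0,-0.001,0,0],
  ],
)

```text
t: 4.92
ee_pos: [445.9, -206.5, 75.8]
orientation: [3.114, -0.415, -0.0]
ft_force: [-0.1, -0.7, -0.4]
width: 29.2
```

Call:
move_arm(
  deltas=[
    [168,0,0,-0.02,0],
    [168,0,0,-0.05,0],
    [168,0,0,-0.085,0],
    [168,0,0,-0.12,0],
    [168,0,0,-0.15,0],
  ],
)

```text
t: 5.33
ee_pos: [445.8, -206.6, 227.7]
orientation: [3.114, -0.416, 0.001]
ft_force: [0.9, 0.2, 0.1]
width: 30.3
```

Run:
```python
from h import *
o=get_obs(); print(w2cab(o["ee_pos"]),o["ft_force"],o["width"])
goal(cab2w(-118,7,160),YAW+np.pi/2-np.pi)
```

```text
[-207.94094693    1.07395935  227.68108014] [0.88632935 0.19480261 0.05226191] 30.29514903557647
t 5.33 cur [ 445.8 -206.6  227.7] yang -1.836 tilt -1.0 delta m [-0.0064 -0.0899  0.0677] roll -1.575 rows 2.703056032235636 12.602871030334441
```

Call:
move_arm(
  deltas=[
    [128,0,-0.02,0,-0.12],
    [128,0,-0.04,0,-0.24],
    [128,-0.003,-0.06,0,-0.36],
    [128,-0.006,-0.075,0,-0.48],
    [128,-0.006,-0.09,0,-0.6],
  ],
)

```text
t: 5.75
ee_pos: [463.2, -117.2, 225.6]
orientation: [-3.096, -0.533, 0.001]
ft_force: [1.0, -0.7, 0.3]
width: 43.4
```

Call:
move_arm(
  deltas=[
    [128,0,0,0,-0.12],
    [128,0,0,0,-0.24],
    [128,0,0,0,-0.36],
    [128,0,0,0,-0.48],
    [128,0,0,0,-0.6],
  ],
)

```text
t: 6.17
ee_pos: [463.5, -118.1, 225.5]
orientation: [-2.8, -1.424, 0.001]
ft_force: [-0.6, -0.3, -0.6]
width: 43.7
```

Call:
move_arm(
  deltas=[
    [128,0,0,0,-0.12],
    [128,0,0,0,-0.24],
    [128,0,0,0,-0.375],
    [128,0,0,0,-0.375],
    [128,0,0,0,-0.375],
  ],
)

```text
t: 6.58
ee_pos: [463.6, -118.1, 225.5]
orientation: [-2.494, -1.909, 0.0]
ft_force: [-0.6, 0.3, -0.3]
width: 43.5
```

Run:
```python
from h import *
o=get_obs(); im=get_image("wrist"); kw=cam("wrist",o)
print(w2cab(o["ee_pos"]),o["ft_force"],o["width"])
for P in [cab2w(-150,7,64),cab2w(-30,7,64),cab2w(-61,7,64),cab2w(0,0,120),cab2w(-160,0,104)]:
    u=proj(kw,P)[0]; cv2.circle(im,tuple(int(v) for v in u),4,(0,0,255),1)
cv2.imwrite("pics/w3.png",im)
for t in ["lifter_end","lifter","drawer_handle"]:
    print(t,[(round(r["conf"],2),w2cab(r["location"]).round()) for r in place_of("wrist",t)])
goal(cab2w(-118,7,160),YAW+np.pi/2-np.pi)
```

```text
[-117.87100272    6.76070103  225.54213218] [-0.56369985  0.29687711 -0.25190839] 43.486621203132216
lifter_end [(0.95, array([-150.,    6.,   54.])), (0.75, array([-103., -192.,   -0.]))]
lifter [(0.83, array([-61.,  10.,  43.]))]
drawer_handle [(0.97, array([-201.,   -0.,   82.]))]
t 6.78 cur [ 463.7 -118.1  225.7] yang -0.263 tilt -1.0 delta m [-0.0002 -0.0004  0.0657] roll -0.002 rows 1.5747105887699717 0.019077310797204206
```

View pics/w3.png

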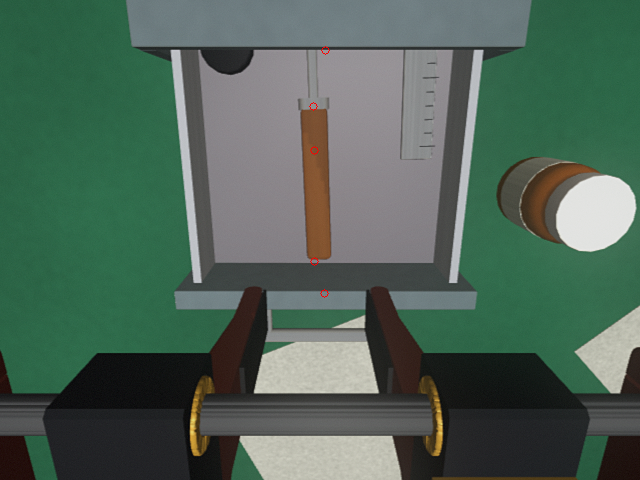

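The handle runs from (314,105) to (319,258). It is turned about 0.03 rad from the drawer axis, with its end at cabinet y of about 4. I'll correct for that, descend so the fingertips are about 4 mm off the floor, and close.

Call:
move_arm(
  deltas=[
    [128,0,0.002,0.04,-0.03],
    [128,0,0.002,0.08,-0.03],
    [128,0,0.002,0.12,-0.03],
    [128,0,0.002,0.15,-0.03],
    [128,0,0.002,0.163,-0.03],
  ],
)

```text
t: 7.2
ee_pos: [463.5, -118.0, 59.1]
orientation: [-2.461, -1.946, 0.005]
ft_force: [-0.1, -0.1, 0.6]
width: 43.9
```

Call:
move_arm(
  deltas=[
    [128,0,0,0,0],
    [150,0,0,0,0],
    [170,0,0,0,0],
    [190,0,0,0,0],
    [210,0,0,0,0],
  ],
)

```text
t: 7.62
ee_pos: [466.2, -118.7, 63.5]
orientation: [2.462, 1.95, 0.001]
ft_force: [-0.6, -0.3, -0.1]
width: 21.0
```

Call:
move_arm(
  deltas=[
    [255,0,0,0,0],
    [255,0,0,0,0],
    [255,0,0,0,0],
    [255,0,0,0,0],
  ],
)

```text
t: 7.95
ee_pos: [466.1, -118.7, 63.4]
orientation: [2.462, 1.95, 0.001]
ft_force: [-2.2, 0.3, 6.9]
width: 20.0
```

Run:
```python
from h import *
o=get_obs(); im=get_image("wrist")
print(o["t"],w2cab(o["ee_pos"]),o["ft_force"],o["moment"],o["width"])
cv2.imwrite("pics/w4.png",im)
goal(cab2w(-118,7,160))
```

```text
7.95 [-117.76681922    4.14731542   63.44645015] [-2.17225075  0.33982103  6.92765906] [-0.02008388  0.16420835  0.02011472] 20.040755226245743
t 8.0 cur [ 466.2 -118.7   63.5] yang -0.231 tilt -1.0 delta m [-0.0002 -0.0028 -0.0966] roll 0 rows 2.3163474019515395 0.0
```

View pics/w4.png

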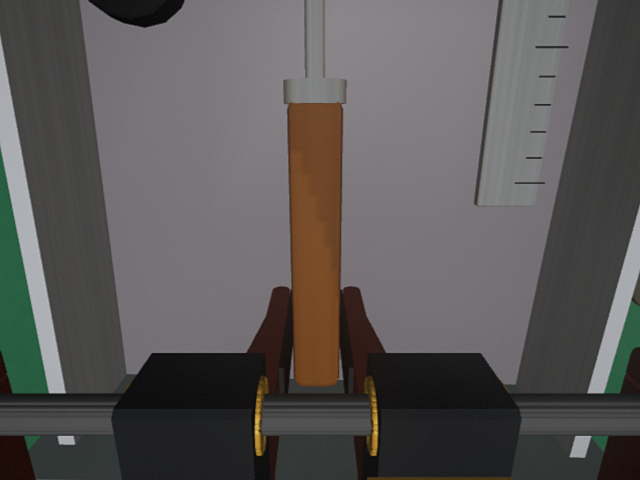

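The handle is gripped (width 20). Next I lift a little and check the tilt and force.

Call:
move_arm(
  deltas=[
    [255,0,0,-0.006,0],
    [255,0,0,-0.012,0],
    [255,0,0,-0.018,0],
    [255,0,0,-0.024,0],
    [255,0,0,-0.03,0],
  ],
)

```text
t: 8.42
ee_pos: [465.8, -118.6, 93.4]
orientation: [2.462, 1.95, 0.0]
ft_force: [0.9, 0.3, -2.0]
width: 19.6
```

Run:
```python
from h import *
o=get_obs(); im=get_image("wrist")
print(o["t"],w2cab(o["ee_pos"]),o["ft_force"],o["moment"],o["width"])
cv2.imwrite("pics/w5.png",im)
for t in ["lifter_end","lifter"]:
    print(t,[(round(r["conf"],2),w2cab(r["location"]).round()) for r in place_of("wrist",t)])
```

```text
8.4167 [-117.7428026     4.50225256   93.44969449] [ 0.8717473   0.34141358 -2.01679792] [-0.16919148 -0.03142803  0.01475393] 19.630488858234227
lifter_end [(0.72, array([-152.,    7.,   84.]))]
lifter [(0.8, array([-62.,   6.,  72.]))]
```

View pics/w5.png

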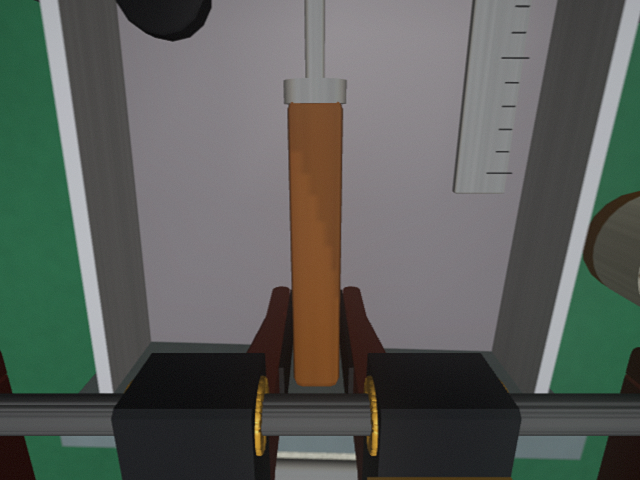

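The view in the gripper hasn't changed, so the grip holds the lifter level and it isn't pivoting by itself. The plate's front edge will have to tilt it gently, so I'll raise it slowly and watch the force.

Call:
move_arm(
  deltas=[
    [255,0,0,-0.004,0],
    [255,0,0,-0.008,0],
    [255,0,0,-0.012,0],
    [255,0,0,-0.016,0],
    [255,0,0,-0.02,0],
  ],
)

```text
t: 8.98
ee_pos: [465.7, -118.6, 113.0]
orientation: [-2.463, -1.951, 0.0]
ft_force: [0.5, -0.3, -1.5]
width: 20.0
```

Call:
move_arm(
  deltas=[
    [255,0,0,-0.002,0],
    [255,0,0,-0.004,0],
    [255,0,0,-0.006,0],
  ],
)

```text
t: 9.23
ee_pos: [465.5, -118.5, 118.7]
orientation: [-2.462, -1.95, 0.0]
ft_force: [0.6, 1.0, -4.2]
width: 19.8
```

Contact has begun, at about −3 N. I'll continue in small steps.

Call:
move_arm(
  deltas=[
    [255,0,0,-0.002,0],
    [255,0,0,-0.004,0],
    [255,0,0,-0.006,0],
  ],
)

```text
t: 9.48
ee_pos: [465.6, -118.5, 124.7]
orientation: [-2.462, -1.951, 0.0]
ft_force: [-0.0, 0.4, -3.2]
width: 19.6
```

Run:
```python
from h import *
o=get_obs(); im=get_image("wrist"); im2=get_image("scene")
print(o["t"],w2cab(o["ee_pos"]),o["ft_force"],o["moment"],o["width"])
cv2.imwrite("pics/w6.png",im);cv2.imwrite("pics/s6.png",cv2.resize(im2[150:320,200:460],None,fx=3,fy=3))
```

```text
9.4833 [-117.70354542    4.71114994  124.72937942] [-0.04737037  0.44241795 -3.19136395] [-0.18081817  0.04852191 -0.02621962] 19.56209614273618
```

View pics/w6.png

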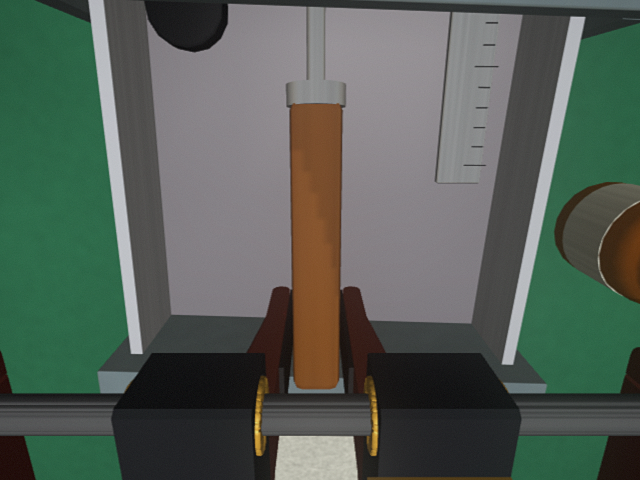

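View pics/s6.png

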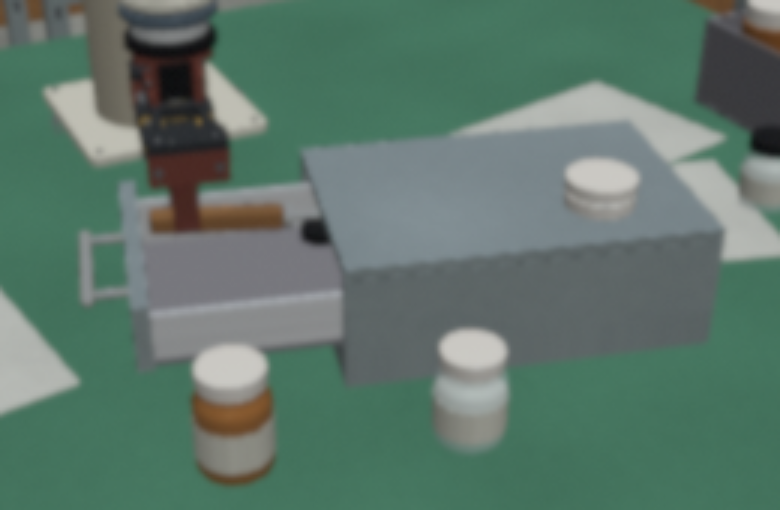

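The handle has begun to tilt (the ferrule is narrower and shifted to (316,92)) with only about 2–3 N. I'll continue.

Call:
move_arm(
  deltas=[
    [255,0,0,-0.003,0],
    [255,0,0,-0.006,0],
    [255,0,0,-0.009,0],
    [255,0,0,-0.012,0],
    [255,0,0,-0.012,0],
  ],
)

```text
t: 10.0
ee_pos: [466.0, -118.7, 137.3]
orientation: [2.462, 1.95, 0.001]
ft_force: [0.3, 0.2, -2.7]
width: 19.4
```

Call:
move_arm(
  deltas=[
    [255,0,0,-0.003,0],
    [255,0,0,-0.006,0],
    [255,0,0,-0.009,0],
    [255,0,0,-0.012,0],
    [255,0,0,-0.012,0],
  ],
)

```text
t: 10.42
ee_pos: [466.0, -118.7, 149.3]
orientation: [2.462, 1.95, 0.001]
ft_force: [-1.1, -0.4, -3.2]
width: 19.7
```

Run:
```python
from h import *
o=get_obs(); im=get_image("wrist"); im2=get_image("scene")
print(o["t"],w2cab(o["ee_pos"]),o["ft_force"],o["moment"],o["width"])
cv2.imwrite("pics/w7.png",im);cv2.imwrite("pics/s7.png",cv2.resize(im2[150:320,200:460],None,fx=3,fy=3))
for t in ["lifter_end","lifter"]:
    for c in ["wrist","scene"]:
        print(t,c,[(round(r["conf"],2),w2cab(r["location"]).round()) for r in place_of(c,t)])
```

```text
10.4167 [-117.82962857    4.25943087  149.32902459] [-1.0835983  -0.40942234 -3.1506718 ] [-0.3227016   0.14232601  0.08530909] 19.65920634190487
lifter_end wrist [(0.6, array([-149.,    8.,  145.]))]
lifter_end scene [(0.65, array([-147.,    7.,  147.]))]
lifter wrist [(0.94, array([-67.,   5., 111.]))]
lifter scene [(0.85, array([-66.,   7., 116.]))]
```

View pics/w7.png

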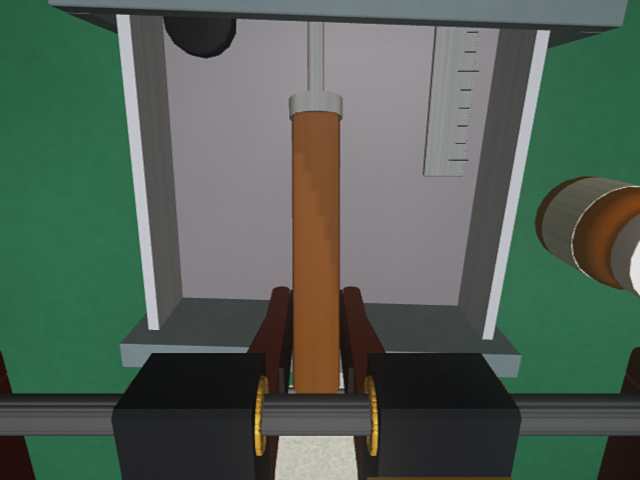

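View pics/s7.png

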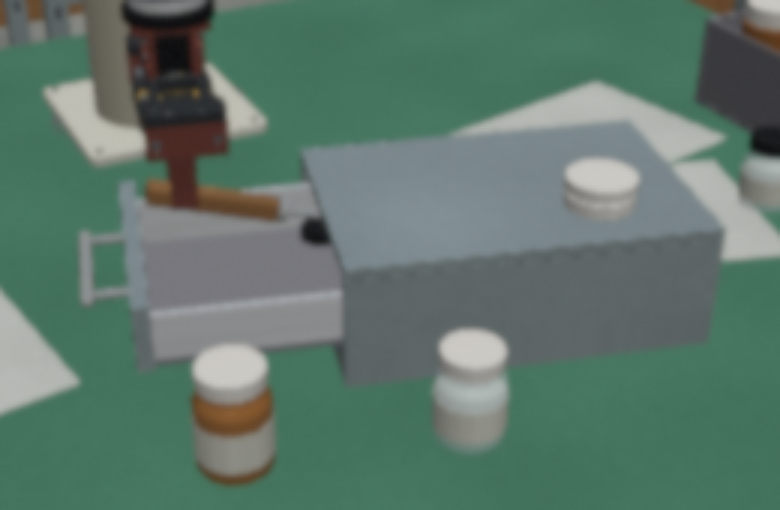

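The slant is about 0.27. The handle end is at z≈146 and the tip at about 65 mm, and the force is low. Next I draw it out along the slant, slightly flatter so it leaves the plate edge.

Call:
move_arm(
  deltas=[
    [255,-0.008,0,-0.001,0],
    [255,-0.02,0,-0.0035,0],
    [255,-0.033,0,-0.0065,0],
    [255,-0.046,0,-0.0095,0],
    [255,-0.06,0,-0.013,0],
  ],
)

```text
t: 11.13
ee_pos: [451.6, -178.4, 162.0]
orientation: [2.463, 1.951, 0.0]
ft_force: [-0.2, 0.1, -1.5]
width: 19.6
```

Run:
```python
from h import *
o=get_obs(); im2=get_image("scene")
print(o["t"],w2cab(o["ee_pos"]),o["ft_force"],o["moment"],o["width"])
cv2.imwrite("pics/s8.png",cv2.resize(im2[150:320,200:460],None,fx=3,fy=3))
for t in ["lifter_end","lifter","drawer_handle"]:
    for c in ["scene"]:
        print(t,c,[(round(r["conf"],2),w2cab(r["location"]).round()) for r in place_of(c,t)])
```

```text
11.1333 [-179.13043113    2.78186218  161.96335925] [-0.19588297  0.09081134 -1.50056978] [-0.16267928 -0.06790316  0.02161101] 19.642144966937
lifter_end scene [(0.55, array([-208.,    3.,  156.])), (0.26, array([  86., -196.,   -2.]))]
lifter scene [(0.6, array([-128.,    6.,  131.]))]
drawer_handle scene [(0.96, array([-209.,   -0.,   78.]))]
```

View pics/s8.png

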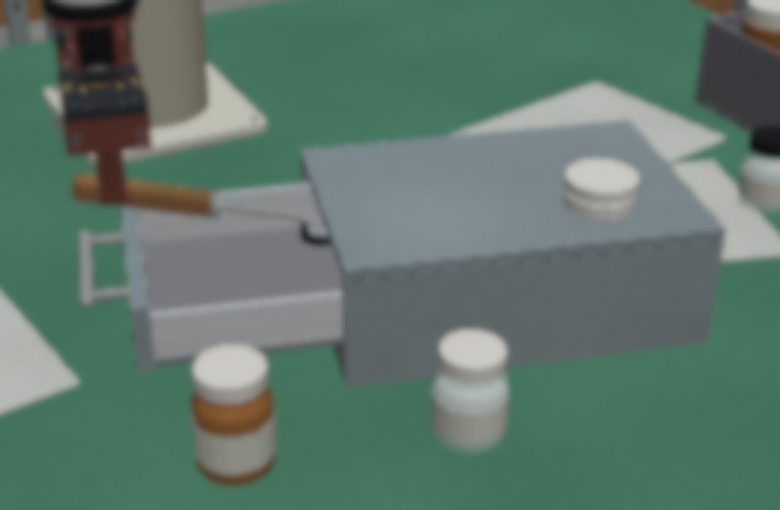

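It is sliding out freely with only the weight on the wrist, and the drawer is still open. I'll continue until the tip clears the plate's edge.

Call:
move_arm(
  deltas=[
    [255,-0.015,0,-0.003,0],
    [255,-0.035,0,-0.007,0],
    [255,-0.058,0,-0.012,0],
    [255,-0.08,0,-0.016,0],
    [255,-0.1,0,-0.02,0],
  ],
)

```text
t: 11.75
ee_pos: [428.8, -274.9, 181.7]
orientation: [-2.462, -1.951, 0.0]
ft_force: [0.2, -0.3, -2.0]
width: 19.9
```

Run:
```python
from h import *
o=get_obs(); im2=get_image("scene"); im=get_image("wrist"); get_image("top")
print(o["t"],w2cab(o["ee_pos"]),o["ft_force"],o["moment"],o["width"])
cv2.imwrite("pics/s9.png",cv2.resize(im2[150:320,200:460],None,fx=3,fy=3));cv2.imwrite("pics/w9.png",im)
for t in ["lifter_end","lifter_tip","lifter","drawer_handle"]:
    for c in ["scene","wrist","top"]:
        print(t,c,[(round(r["conf"],2),w2cab(r["location"]).round()) for r in place_of(c,t)])
```

```text
11.75 [-2.78295661e+02 -6.33687613e-02  1.81717395e+02] [ 0.15580078 -0.29280477 -1.95787049] [-0.12507087 -0.11311444 -0.05439811] 19.928527348829668
lifter_end scene [(0.89, array([-309.,    2.,  180.]))]
lifter_end wrist [(0.93, array([-311.,   -0.,  181.]))]
lifter_end top []
lifter_tip scene [(0.75, array([-38.,   5.,  96.]))]
lifter_tip wrist []
lifter_tip top [(0.56, array([-46.,   5.,  99.]))]
lifter scene [(0.76, array([-226.,    1.,  150.]))]
lifter wrist [(0.65, array([-232.,    3.,  144.]))]
lifter top [(0.84, array([-229.,    2.,  145.]))]
drawer_handle scene [(0.59, array([-210.,   -1.,   77.]))]
drawer_handle wrist []
drawer_handle top [(0.98, array([-207.,    1.,   79.]))]
```

View pics/s9.png

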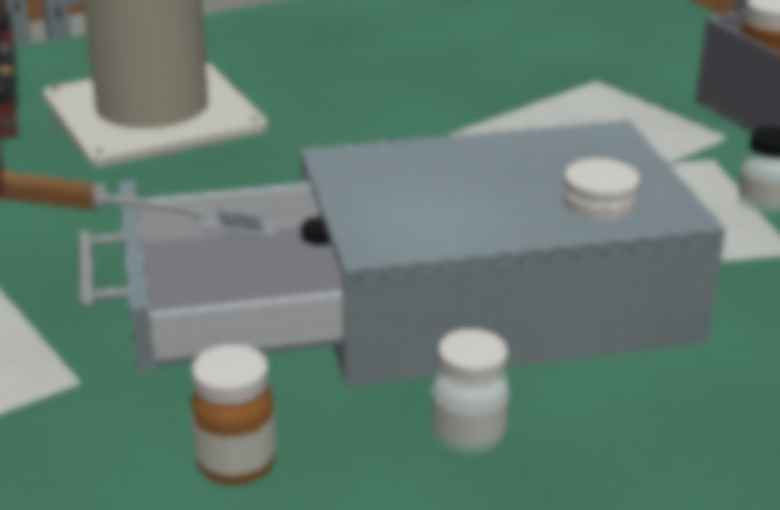

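View pics/w9.png

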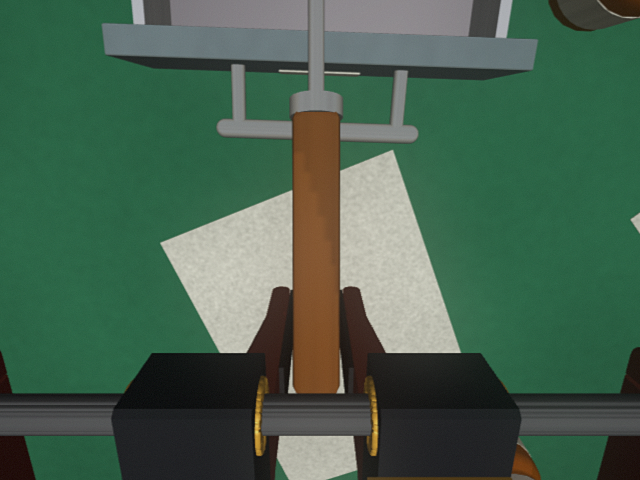

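The whole lifter is out of the gap, with the tip at x≈−40 and z≈97. Next I raise it 155 mm smoothly and settle.

Call:
move_arm(
  deltas=[
    [255,0,0,-0.01,0],
    [255,0,0,-0.03,0],
    [255,0,0,-0.05,0],
    [255,0,0,-0.07,0],
    [255,0,0,-0.09,0],
  ],
)

```text
t: 12.92
ee_pos: [429.0, -274.3, 273.3]
orientation: [2.463, 1.95, 0.0]
ft_force: [0.4, 0.4, -2.1]
width: 19.9
```

Call:
move_arm(
  deltas=[
    [255,0,0,-0.02,0],
    [255,0,0,-0.04,0],
    [255,0,0,-0.055,0],
    [255,0,0,-0.063,0],
    [255,0,0,-0.065,0],
  ],
)

```text
t: 13.33
ee_pos: [429.6, -274.7, 338.8]
orientation: [2.46, 1.949, 0.002]
ft_force: [0.4, 0.7, -1.5]
width: 19.5
```

Call:
move_arm(
  deltas=[
    [255,0,0,0,0],
    [255,0,0,0,0],
    [255,0,0,0,0],
    [255,0,0,0,0],
    [255,0,0,0,0],
  ],
)

```text
t: 13.75
ee_pos: [428.8, -274.2, 335.9]
orientation: [-2.462, -1.95, 0.001]
ft_force: [0.3, 0.9, -1.2]
width: 19.7
```

Run:
```python
from h import *
o=get_obs(); im2=get_image("scene"); get_image("wrist"); top=get_image("top")
print(o["t"],w2cab(o["ee_pos"]),o["ft_force"],o["width"],o["qvel"].round(4))
cv2.imwrite("pics/s10.png",im2);cv2.imwrite("pics/t10.png",top)
for t in ["lifter_end","lifter_tip","lifter","drawer_handle","rule","cap","lids"]:
    for c in ["scene","wrist","top"]:
        print(t,c,[(round(r["conf"],2),w2cab(r["location"]).round()) for r in place_of(c,t)])
for c in ["scene","top"]: print([(round(r["conf"],2),np.round(r["location"])) for r in place_of(c,"jar_a")])
```

```text
13.75 [-2.77587013e+02  1.11746901e-01  3.35876164e+02] [ 0.29823805  0.85670076 -1.22451321] 19.70738757280161 [ 0.0003 -0.0021 -0.0055  0.0002 -0.0013  0.0023]
lifter_end scene [(0.69, array([-306.,    4.,  332.]))]
lifter_end wrist [(0.63, array([-309.,    2.,  334.]))]
lifter_end top [(0.32, array([246., -49., 118.]))]
lifter_tip scene [(0.67, array([-39.,   4., 255.]))]
lifter_tip wrist []
lifter_tip top [(0.96, array([-44.,   7., 255.])), (0.38, array([511., 123.,   4.]))]
lifter scene [(0.67, array([-229.,    2.,  302.]))]
lifter wrist [(0.71, array([-225.,    2.,  297.]))]
lifter top [(0.74, array([-226.,    0.,  302.]))]
drawer_handle scene [(0.88, array([-212.,    1.,   77.]))]
drawer_handle wrist []
drawer_handle top [(0.96, array([-207.,    2.,   79.])), (0.19, array([-227.,   -0.,  300.]))]
rule scene []
rule wrist []
rule top [(0.76, array([  8., -75.,  44.])), (0.37, array([-43.,   6., 253.]))]
cap scene [(0.55, array([16., 69., 43.]))]
cap wrist []
cap top [(0.55, array([11., 71., 40.]))]
lids scene [(0.83, array([247., -46., 123.]))]
lids wrist []
lids top [(0.58, array([250., -47., 118.]))]
[(0.86, array([ 528., -524.,    2.])), (0.68, array([710.,  24.,  -4.])), (0.67, array([516., 519.,   4.])), (0.55, array([ 663., -157.,   -2.]))]
[(0.8, array([712.,  30.,   2.])), (0.67, array([ 659., -157.,   -3.])), (0.63, array([ 529., -523.,    4.]))]
```

View pics/s10.png

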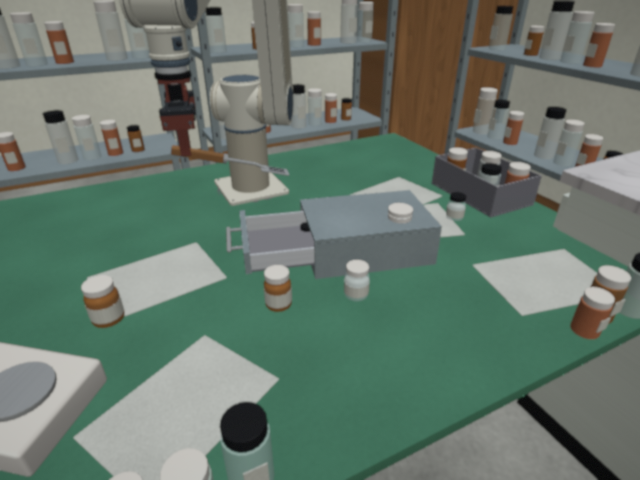

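View pics/t10.png

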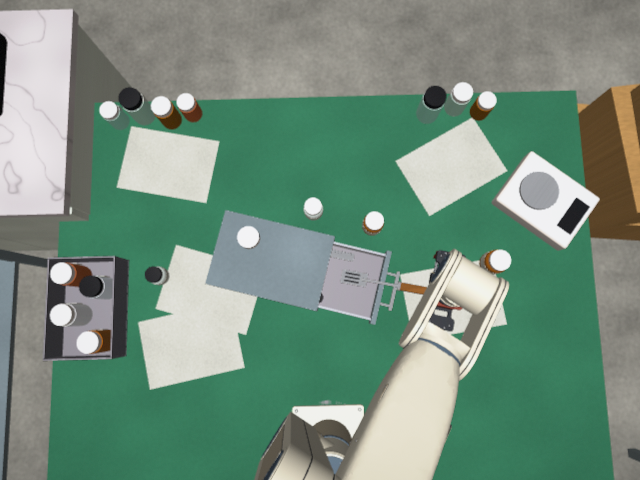

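The lifter is held slanted in the air, with its tip at z≈255 and its end at z≈333. The drawer is at about 157–160 mm, the rule and cap are in the drawer, the lids and jars are at their start positions, and the arm is still. I'm handing the job in.

```bash
python3 -c "
from workcell import *
print(close_job())"
```

```text
the job is handed in; nothing more can be done
None
```

The job is handed in, with the lifter out of the drawer and held still in the air. The robot gave no verdict.

**What I did:**
- I gripped the handle bar and pulled the drawer out to about 158 mm.
- I gripped the lifter about 32 mm from its handle end. The grip held it level, so I raised it slowly against the plate's front edge, which tilted it to a slope of about 0.27. The wrist force stayed at or below about 4 N after each move.
- At that slant the handle end was at about 146 mm. I worked out about 65 mm for the blade tip from the slant, since it was hidden under the plate.
- I drew it out along the slant and raised it.

**Last checks, at about 14 s of the 58 s:**

| Check | Result |
|---|---|
| Lifter tip height | about 255 mm (needs over 220 mm to be 10 cm above the cabinet) |
| Lifter handle end height | about 333 mm |
| Gripper | 19.7 mm opening, still on the handle; arm at rest |
| Drawer | about 157–162 mm out |
| Rule and cap | on the drawer floor |
| Lids and jars | within about 5 mm of their start positions |

No check failed. The networks gave a few stray low-confidence reports, which the pictures ruled out. In the last check the top camera's network missed the fourth jar (near x 516, y 519), but the scene camera saw it in place.

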